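# Present a ball in its tray to the ball gauge

## Task

Wake the ball gauge by pressing its three keys all the way down one after the other, first the round key, then the square one, then the long bar-shaped one, letting each spring back before the next. Then take the tray that has the steel ball lying loose in it by its upright fin, carry it without tipping so the ball stays in its pocket, and hold it level and still with the ball over the middle of the gauge's round sensing face, the tray's underside about 6 cm above that face. Finish while still holding it there in the gripper; do not disturb the empty tray or the other things on the table.

Things in the scene. Friction and masses are not known exactly. Their poses are not given: they have to be found in the camera images.
- gauge: Grey flat console, 130 (x) x 170 (y) x 35 mm high, fixed to the table. Origin: centre of its underside, z up; its -x side is the key side. Three grey keys on a black strip, 33 mm to -x of the centre, 50 mm apart: round at +y, square in the middle, bar at -y. Behind them, 30 mm to +x, the round sensing face, 50 mm wide in a flat steel ring.
- face (a point): Centre of the round sensing face on top of the gauge, 37 mm above the table. Its axes are those of the gauge.
- key_round_top (a point): Centre of the top of the round key (22 mm across), which stands 10 mm proud of the console's top when up; it moves with the key.
- key_square_top (a point): Centre of the top of the square key (21x21 mm), 10 mm proud of the console's top when up; it moves with the key.
- key_bar_top (a point): Centre of the top of the long bar-shaped key (36x13 mm, long way along the gauge's x), 10 mm proud of the console's top when up; it moves with the key.
- key_round (a joint): Travel of the round key in m: 0 up, 0.006 fully down; a spring pushes it back up (1.5 N to start it, 4.5 N fully down).
- key_square (a joint): Travel of the square key in m: 0 up, 0.006 fully down; a spring pushes it back up (1.5 N to start it, 4.5 N fully down).
- key_bar (a joint): Travel of the bar key in m: 0 up, 0.006 fully down; a spring pushes it back up (1.5 N to start it, 4.5 N fully down).
- tray: Dark grey tray with the loose steel ball in its +x pocket. Plate 130 (x) x 60 (y) x 10 mm; two round pockets, 34 mm wide, 4 mm deep, 42 mm to +x and -x of the middle. In the middle an upright grip fin: 40 mm (x) by 14 mm thick (y), from 10 to 60 mm above the underside. About 0.18 kg, balanced under the fin. Origin: centre of underside, z up.
- pocket (a point): Centre of the floor of the tray's pocket that holds the ball: 42 mm along the tray's +x from its middle, 6 mm above the underside. Moves with the tray and has its axes.
- ball_center (a point): Centre of the loose steel ball, 18 mm in diameter, 24 g; it can roll up to 10 mm off the middle of its pocket and rolls out over the pocket's 4 mm rim if the tray is tipped far or jerked.
- empty_tray: A second such tray, both pockets empty; it stays where it is. Plate 130 (x) x 60 (y) x 10 mm; two round pockets, 34 mm wide, 4 mm deep, 42 mm to +x and -x of the middle. In the middle an upright grip fin: 40 mm (x) by 14 mm thick (y), from 10 to 60 mm above the underside. About 0.18 kg, balanced under the fin. Origin: centre of underside, z up.
- block: small aluminium stop block, 36x60x22 mm, a bystander lying loose on the table; leave it alone. Origin: centre of its underside.
- pen: blue marker pen, 136 mm long, a bystander lying loose on the table; leave it alone. Origin: centre of its underside.
- meter: orange handheld meter, 170x85x44 mm, a bystander lying loose on the table; leave it alone. Origin: centre of its underside.
- tweezer: steel tweezers, 122 mm long, a bystander lying loose on the table; leave it alone. Origin: centre of its underside.

How it is judged:
By the outcome, as a careful person would: the job done as asked, in the order asked, and still so for the second after the job is handed in, while the arm keeps its last pose, push and grip.
It also fails if it takes over 69 s, if anything falls off the work surface, if the arm or the gripper's body presses on something with over 40 N, if the wrist force passes 120 N, or if a joint passes its speed limit or range.

## Robot

A 6-joint arm with a two-finger parallel gripper is mounted at the origin on a cart in front of the work surface, level with it; the furniture and walls round the work are solid. World frame = base frame: x ahead of the robot, y to its left, z up, the work surface at z = 0. Lengths are in mm, angles in rad, forces in N, time in s.
With the tool pointing down it reaches from about 300 to 775 mm from the base axis. Payload 14.6 kg.
Tool frame: the origin (TCP) lies midway between the tips of the shut fingers; the grasp point (between the pads) lies manip.grasp_offset behind it (manip.grasp_offset is the distance from the TCP to the grasp point, in mm); z points along the fingers, y is the direction in which the jaws open and shut (so a half turn about z gives the same grasp; the last joint's range is limited). The gripper opens to 94 mm and grips with 3 to 60 N. Pads are 16 mm wide; open, the fingers measure 119 mm over their backs; the gripper's body (75 mm by 177 mm) begins 78 mm behind the grasp point.
Start: joints at [-1.271, 0.3, 1.521, -0, 1.321, -0.067], TCP at [197.239, -513.406, 205.446] pointing down, gripper open.
Joint ranges: [-3.03, 3.03], [-0.79, 2.21], [0.23, 2.52], [-1.04, 4.18], [0, 3.07], [-2.55, 2.55]. Speed limits (rad/s): [2.22, 2.22, 2.57, 3.14, 3.14, 3.14].

## Interface

Orientations are given as [roll, pitch, yaw] about the fixed x, y, z axes, in that order (R = Rz(yaw) Ry(pitch) Rx(roll)).
In Python, from cell import monitor, vision, order, manip gives the robot as it stands.
- The arm moves only by the shell command python3 -m jog 'ROWS' [FORCE]. ROWS is JSON, a list of rows, each a list of 7 numbers: the shift along the tool's x, y, z in cm, then the turn, a rotation vector about the tool's x, y, z in rad, then the opening in per cent of the stroke, from 0 (shut) to 100 (fully open). In form: [[tx, ty, tz, rx, ry, rz, jaw], ...]. A call has 1 to 8 rows; each row shifts and turns the commanded pose from where the row before left it, along the tool's axes as they then stand; what a row does not reach is not made up. A row lasts 1/10 s, in which the tool goes at most 50 mm and 8.59 degrees, less where a joint would pass 70% of its speed; a pose out of reach is approached as far as the arm can. A call is refused whole if a number of a shift passes 5 or a number of a turn 0.15, either way. A call with a gripper value outside its range is refused whole. The fingers move at their own pace and stop on an object; FORCE is the grip in N (left out, the last holds). Time passes only in rows, so rows that do not move let the fingers close. It gives the time, the measured TCP pose, the force and the opening at its end, in the units of the state.
- monitor.read_state(): the state, without advancing time (a new reading comes with each control period).
- vision.camera(name): name is "side" or "top"; returns a dict with "color" (420x560x3 uint8, blue, green, red), "fx", "fy", "cx", "cy" (pixels), "cam_to_world" (4x4, takes a point from camera to world coordinates). Camera axes: x right, y down, z forward; pixel columns grow to the right and rows downward; lengths in mm; the calibration is good to about 2 mm. A picture is of the moment at which its call begins. There is no depth.
- order.sign_off(): hands the job in, once; it reports no verdict.
The state is a dict: "clock": time; "joints": joint angles; "qd": joint speeds; "effort": joint torques, N m; "eef_pos": TCP position; "eef_rot": TCP orientation; "wrist_force": force on the tool from outside, world axes, zero at the start; "moment": the same for the moment, N m; "finger_gap": finger opening in mm.
Only numpy, scipy, OpenCV 4.12 (cv2) and the standard library are available. Lean on these libraries where they do the work, as an engineer would, in place of code of your own. Each camera call takes 0.05 s, during which the arm holds its last target.

## Working session

There is one attempt and no reset: what is moved stays moved. The work goes in short steps, Python scripts to look and compute and a shell command to move; the robot and the scene stay as the last step left them, time stands still between calls to the robot, and variables do not carry over. Pictures are saved under pics/ and viewed, and the job is handed in when it is done.

```bash
ls; mkdir -p pics
python3 - <<'E'
from cell import monitor, vision, order, manip
import cv2
s=monitor.read_state(); print(s); print(manip.grasp_offset)
for n in("side","top"):
    c=vision.camera(n); cv2.imwrite(f"pics/{n}0.png",c["color"]); print(n,c["fx"],c["cx"],c["cy"],c["cam_to_world"])
E
```

```text
pics
{'clock': 0.0, 'joints': array([-1.27060629e+00,  3.00477534e-01,  1.52157962e+00, -1.20856498e-05,
        1.32072656e+00, -6.65908957e-02]), 'qd': array([ 0.00127944,  0.00079203, -0.00058333,  0.00020951,  0.00144005,
        0.00104206]), 'effort': array([ 1.34010730e-03, -5.31801724e+01, -3.52733302e+01,  7.09013594e-02,
        2.43357383e-02, -5.32563092e-05]), 'eef_pos': array([ 197.15572878, -513.15946891,  204.88342837]), 'eef_rot': array([-3.14040345e+00, -6.75750459e-05,  3.66783894e-01]), 'wrist_force': array([ 0.15866589, -0.04109579,  0.11849922]), 'moment': array([ 0.00387206, -0.00278813, -0.04008991]), 'finger_gap': 94.32643153602598}
18.8
side 442.1066123776123 281.6433545346314 205.79976946936037 [[ 9.98794991e-01  2.20421606e-02 -4.38487009e-02  5.38676415e+02]
 [ 4.88399222e-02 -5.34163709e-01  8.43969072e-01 -9.41078822e+02]
 [-4.81948289e-03 -8.45093649e-01 -5.34596575e-01  4.95525710e+02]
 [ 0.00000000e+00  0.00000000e+00  0.00000000e+00  1.00000000e+00]]
top 460.021531941649 275.44166404044273 212.4640295492028 [[-8.92744071e-03 -9.96111279e-01  8.76505619e-02  3.91733207e+02]
 [-9.99945347e-01  9.36989331e-03  4.63777531e-03 -2.25714374e+02]
 [-5.44101670e-03 -8.76043680e-02 -9.96140487e-01  9.31127595e+02]
 [ 0.00000000e+00  0.00000000e+00  0.00000000e+00  1.00000000e+00]]
```

View pics/side0.png

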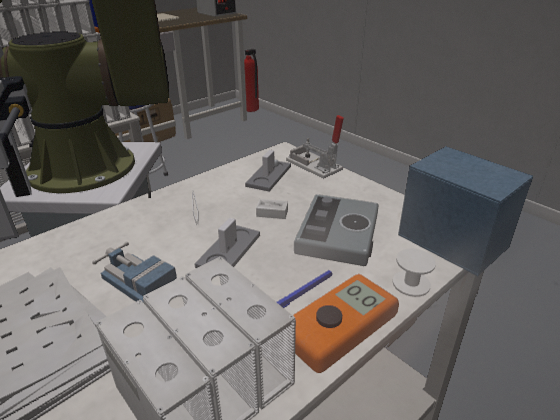

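View pics/top0.png

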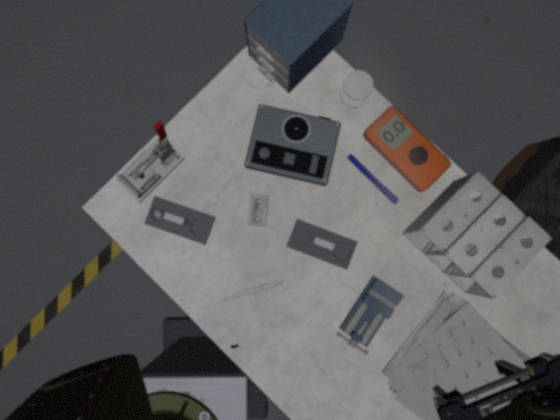

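The top view shows the gauge at about (293,145), with round, square and bar keys at about (264,154), (289,158) and (314,162). The two trays are at (180,218) and (322,243). I'll zoom in to find the ball.

Run:
```python
import cv2,numpy as np
t=cv2.imread("pics/top0.png"); s=cv2.imread("pics/side0.png")
def cr(im,x,y,w,h,o): return cv2.resize(im[y:y+h,x:x+w],o,interpolation=cv2.INTER_CUBIC)
a=np.vstack([np.hstack([cr(t,135,185,90,67,(400,300)),cr(t,277,207,90,67,(400,300))]),
 np.hstack([cr(s,235,140,90,67,(400,300)),cr(s,185,210,90,67,(400,300))])])
cv2.imwrite("pics/z1.png",a)
cv2.imwrite("pics/z2.png",cr(t,233,90,120,105,(686,600)))
```

```text
(no output)
```

View pics/z1.png

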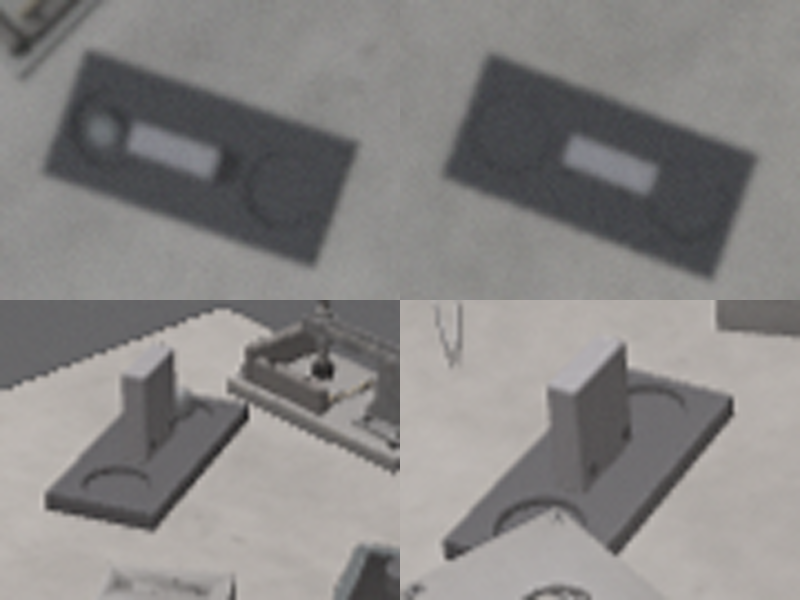

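View pics/z2.png

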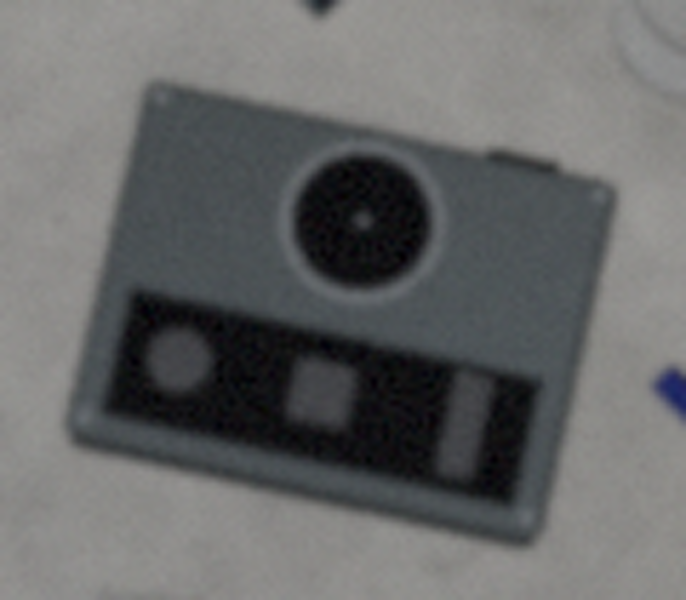

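The ball lies in the left pocket of the left-hand tray, at top px about (158,214), so that tray's +x points towards image left. Next I'll measure positions from the top view with masks.

```bash
cat > h.py <<'E'
import cv2,numpy as np
from cell import monitor,vision,manip
def ray(c,px,z):
    T=np.array(c["cam_to_world"]); d=T[:3,:3]@np.array([(px[0]-c["cx"])/c["fx"],(px[1]-c["cy"])/c["fy"],1.]); o=T[:3,3]
    return o+d*(z-o[2])/d[2]
def proj(c,p):
    T=np.array(c["cam_to_world"]); q=T[:3,:3].T@(np.array(p,float)-T[:3,3]); return np.array([c["fx"]*q[0]/q[2]+c["cx"],c["fy"]*q[1]/q[2]+c["cy"]])
def blobs(m,x0,y0,amin):
    n,l,st,ce=cv2.connectedComponentsWithStats(m.astype(np.uint8))
    return [(ce[i]+[x0,y0],st[i],(l==i)) for i in range(1,n) if st[i][4]>=amin]
E
python3 - <<'E'
from h import *
c=vision.camera("top"); im=c["color"]; g=cv2.cvtColor(im,cv2.COLOR_BGR2GRAY); cv2.imwrite("pics/top1.png",im)
def up(x,y,w,h,k=6): return cv2.GaussianBlur(cv2.resize(g[y:y+h,x:x+w],None,fx=k,fy=k,interpolation=cv2.INTER_CUBIC),(0,0),3)
def tr(p,x,y,k=6): return (np.array(p)+.5)/k-.5+[x,y]
# gauge
x,y=240,98; u=up(x,y,108,92)
for p,s,l in blobs(u<45,0,0,800):
    cs,_=cv2.findContours(l.astype(np.uint8),0,1); q=max(cs,key=cv2.contourArea); r=cv2.minAreaRect(q)
    print("dark",tr(p,x,y),s[4],tr(r[0],x,y),np.array(r[1])/6,r[2], ray(c,tr(r[0],x,y),36))
    # holes
    if s[2]>300:
        hull=cv2.drawContours(np.zeros_like(u),[q],-1,1,-1)
        for p2,s2,l2 in blobs((hull==1)&(u>=45),0,0,600): 
            P=tr(p2,x,y); print(" key",P,s2[4]/36,ray(c,P,45))
# gauge whole outline
for (nm,x,y,w,h,th) in (("A",140,188,80,62,95),("B",280,212,84,64,95)):
    u=up(x,y,w,h); print(nm,np.percentile(u,[5,25,50,75,95]))
    for p,s,l in blobs(u<th,0,0,8000):
        cs,_=cv2.findContours(l.astype(np.uint8),0,1); q=max(cs,key=cv2.contourArea); r=cv2.minAreaRect(q)
        b=cv2.boxPoints(r); W=[ray(c,tr(v,x,y),10) for v in b]
        print(nm,tr(r[0],x,y),ray(c,tr(r[0],x,y),8),[np.round(v[:2],1) for v in W])
        hull=cv2.drawContours(np.zeros_like(u),[q],-1,1,-1)
        hull=cv2.erode(hull,np.ones((13,13)))
        for p2,s2,l2 in blobs((hull==1)&(u>=th),0,0,200):
            q2=max(cv2.findContours(l2.astype(np.uint8),0,1)[0],key=cv2.contourArea); r2=cv2.minAreaRect(q2)
            print("  bright",tr(p2,x,y),s2[4]/36,np.array(r2[1])/6,r2[2],ray(c,tr(r2[0],x,y),60),ray(c,tr(r2[0],x,y),15))
E
```

```text
dark [295.87840938 128.33166212] 14311 [295.91666667 128.33333333] [22.16666667 22.66666667] 90.0 [ 637.73529382 -263.68136556   36.        ]
dark [288.18911266 159.15570789] 45732 [288.79529317 159.06129964] [73.23672994 22.26732127] 12.724355697631836 [ 576.02504447 -248.83999608   36.        ]
 key [263.76884187 152.64918122] 93.86111111111111 [ 587.38605387 -199.80172809   45.        ]
 key [288.74670972 158.3071533 ] 113.97222222222223 [ 575.66723478 -248.52972389   45.        ]
A [ 70.  75. 135. 142. 149.]
A [179.67292786 219.91360982] [459.71348562 -28.41887645   8.        ] [array([453.9,  42. ]), array([508.9,  23.9]), array([465.3, -99.7]), array([410.7, -81. ])]
  bright [157.39615958 213.99627144] 24.833333333333332 [5.5        5.33333333] 90.0 [467.56234598   2.97578617  60.        ] [471.47946591  14.78927624  15.        ]
  bright [173.38640503 218.10127178] 152.52777777777777 [20.67090861  7.74469248] 19.334806442260742 [459.53610641 -27.53167254  60.        ] [463.0386134  -17.29411194  15.        ]
B [ 69.  73. 137. 142. 146.]
B [321.53349813 243.64889272] [ 409.43819661 -313.10508214    8.        ] [array([ 405.8, -242.3]), array([ 460.3, -263.8]), array([ 413. , -383.5]), array([ 359. , -361.5])]
  bright [323.84868924 243.3240904 ] 157.52777777777777 [21.38938649  7.78739802] 20.85445785522461 [ 408.94313761 -312.53548458   60.        ] [ 409.83215421 -317.02041884   15.        ]
```

Run:
```python
import cv2,numpy as np
t=cv2.imread("pics/top0.png"); s=cv2.imread("pics/side0.png")
def cr(im,x,y,w,h,o): return cv2.resize(im[y:y+h,x:x+w],o,interpolation=cv2.INTER_CUBIC)
cv2.imwrite("pics/z3.png",np.hstack([cv2.convertScaleAbs(cr(t,230,0,140,110,(400,314)),alpha=2),cv2.convertScaleAbs(cr(s,390,140,140,110,(400,314)),alpha=1.5)]))
```

```text
(no output)
```

View pics/z3.png

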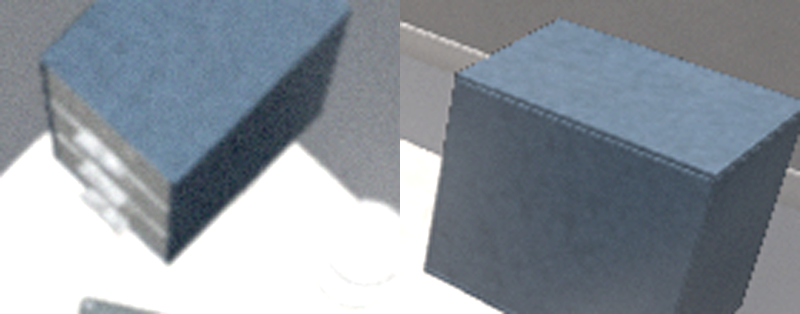

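Run:
```python
from h import *
c=vision.camera("top"); d=vision.camera("side")
b=ray(c,(289,92),0); print(b)
for z in(100,150,180,200,220): print(z,proj(c,[b[0],b[1],z]),proj(d,[b[0],b[1],z]))
print("box left base/top", [ray(c,(248,22),z).round() for z in (150,180,200)])
for px in((475,173),(405,235),(546,236),(495,297)):print("cage",[ray(c,px,z)[:2].round() for z in(0,100,140)])
for z in(0,50,100): print(proj(d,[*ray(c,(405,235),z)[:2],z]))
print(monitor.read_state()["clock"])
```

```text
[ 724.85898735 -251.81794314    0.        ]
100 [290.28390377  73.29527769] [406.40671318 189.00641787]
150 [291.04468901  62.21167716] [410.66426794 163.77792158]
180 [291.54795863  54.87972695] [413.36599449 147.76861534]
200 [291.90553571  49.67031782] [415.23295817 136.70576615]
220 [292.28243298  44.1794399 ] [417.15530523 125.3147381 ]
box left base/top [array([ 799., -177.,  150.]), array([ 784., -178.,  180.]), array([ 773., -180.,  200.])]
cage [array([ 551., -630.]), array([ 534., -586.]), array([ 527., -569.])]
cage [array([ 426., -483.]), array([ 422., -455.]), array([ 420., -444.])]
cage [array([ 421., -766.]), array([ 418., -708.]), array([ 417., -685.])]
cage [array([ 300., -658.]), array([ 310., -611.]), array([ 314., -593.])]
[222.22648057 321.19428679]
[219.88779343 289.67635806]
[217.43712638 256.64930289]
0.25
```

```bash
python3 -m jog '[[2,-0.6,0,0,0,0,0],[4,-1.3,0,0,0,0,0],[4,-1.3,0,0,0,0,0],[4,-1.3,0,0,0,0,0],[4,-1.3,0,0,0,0,0],[4,-1.3,0,0,0,0,0],[4,-1.3,0,0,0,0,0],[4,-1.3,0,0,0,0,0]]'
cat >> h.py <<'E'
from scipy.spatial.transform import Rotation as Ro
def delta(target,yaw=None):
    s=monitor.read_state(); R=Ro.from_euler('xyz',s["eef_rot"]); 
    print("t",round(float(s["clock"]),2),"pos",s["eef_pos"].round(2),"rot",s["eef_rot"].round(4),"F",s["wrist_force"].round(2),"gap",round(float(s["finger_gap"]),2),"j",s["joints"].round(2))
    print("shift cm",(R.inv().apply(np.array(target)-s["eef_pos"])/10).round(3))
    if yaw is not None: print("turn",(R.inv()*Ro.from_euler('xyz',[np.pi,0,yaw])).as_rotvec().round(4))
E
python3 -c "
from h import *
delta([587.4,-199.8,70],.367)"
```

```text
clock: 1.05
eef_pos: [443.6, -314.0, 205.5]
eef_rot: [3.142, 0.0, 0.367]
wrist_force: [0.8, -1.0, 0.6]
finger_gap: 33.4
t 1.05 pos [ 443.62 -313.95  205.46] rot [3.1416 0.     0.3668] F [ 0.8  -0.95  0.58] gap 33.44 j [-0.68  0.29  1.54 -0.    1.32  0.52]
shift cm [17.515 -5.501 13.546]
turn [ 0.      0.     -0.0002]
```

```bash
python3 -m jog '[[4,-1.3,0,0,0,0,0],[4,-1.3,0,0,0,0,0],[4,-1.3,0,0,0,0,0],[3.5,-1.0,0,0,0,0,0],[1.8,-0.5,3,0,0,0,0],[0.2,-0.1,4,0,0,0,0],[0,0,4,0,0,0,0],[0,0,0,0,0,0,0]]'
python3 - <<'E'
from h import *
delta([587.4,-199.8,70],.367)
c=vision.camera("top"); d=vision.camera("side")
a=cv2.resize(c["color"][80:200,225:365],(560,480)); b=cv2.resize(d["color"][180:280,270:410],(560,400))
cv2.imwrite("pics/t2.png",a);cv2.imwrite("pics/s2.png",b)
E
```

```text
clock: 1.85
eef_pos: [583.7, -200.0, 90.1]
eef_rot: [-3.135, 0.007, 0.367]
wrist_force: [0.3, -0.7, 0.1]
finger_gap: 0.4
t 1.85 pos [ 583.7  -199.95   90.13] rot [-3.1353  0.0067  0.3672] F [ 0.28 -0.66  0.07] gap 0.38 j [-0.39  0.56  1.43 -0.    1.16  0.81]
shift cm [0.364 0.131 2.01 ]
turn [-0.0063  0.0067  0.0002]
```

View pics/s2.png

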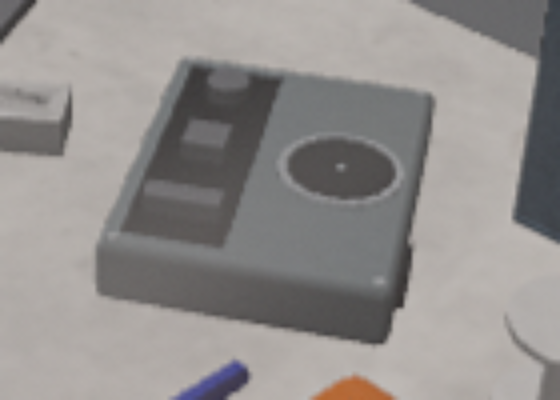

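Run:
```python
from h import *
d=vision.camera("side");c=vision.camera("top")
s=monitor.read_state()
print(proj(d,s["eef_pos"]),proj(c,s["eef_pos"]))
print(ray(d,(355.2,221.5),37),[ray(d,p,45) for p in((326.8,199.6),(321.6,213.4),(315.8,227.8))])
cv2.imwrite("pics/s3.png",cv2.resize(d["color"][100:280,220:420],(800,600)))
cv2.imwrite("pics/t3.png",cv2.resize(c["color"][80:230,210:410],(800,600)))
```

```text
[327.44063378 175.07694395] [263.95387996 146.51184986]
[ 638.51491111 -265.44572065   37.        ] [array([ 588.4948528 , -203.64756484,   45.        ]), array([ 577.04206222, -253.10798257,   45.        ]), array([ 565.54598634, -299.93554716,   45.        ])]
```

View pics/s3.png

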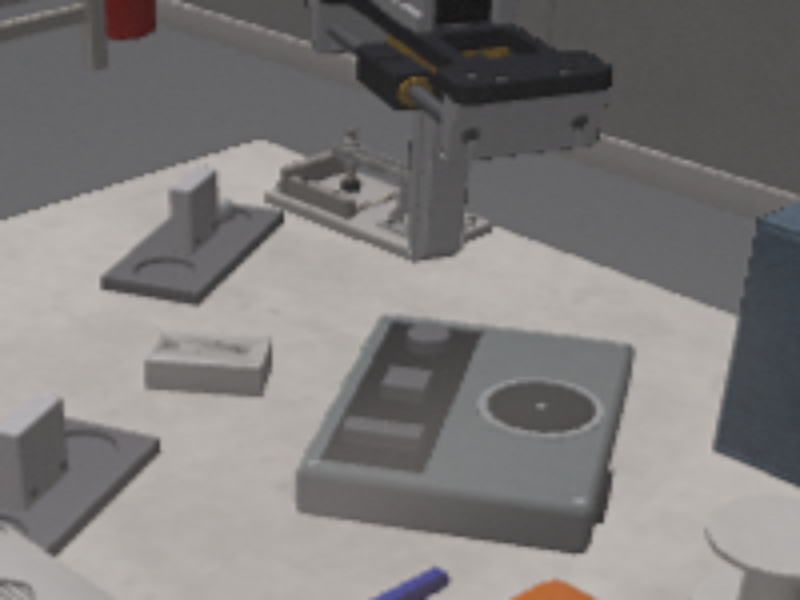

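View pics/t3.png

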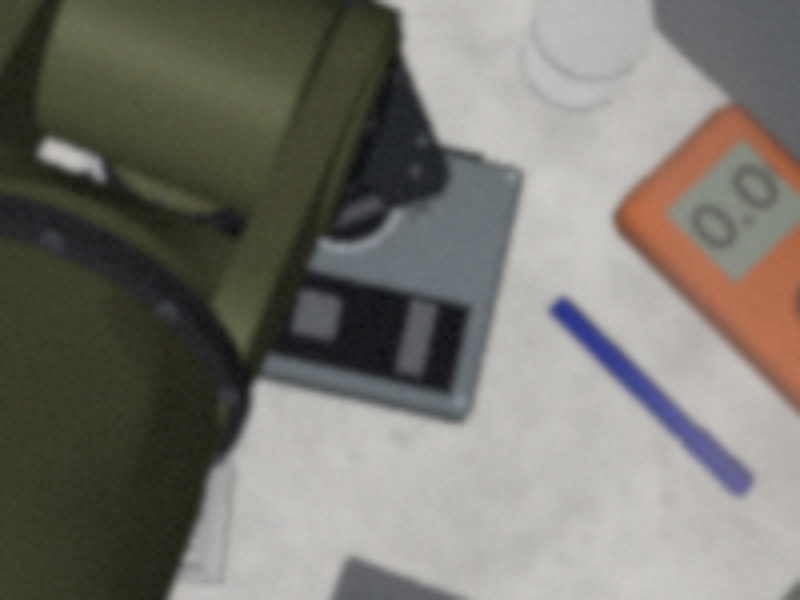

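```bash
python3 -c "
from h import *
delta([587,-201.5,50],.367)"
```

```text
t 2.05 pos [ 587.14 -201.77   98.1 ] rot [ 3.1392e+00 -2.6000e-03  3.6650e-01] F [-0.26 -0.72  0.95] gap 0.54 j [-0.39  0.55  1.42  0.    1.16  0.81]
shift cm [-0.015 -0.042  4.809]
turn [ 0.0024 -0.0026 -0.0005]
```

```bash
python3 -m jog '[[0,0,1.5,0,0,0,0],[0,0,1.5,0,0,0,0],[0,0,1,0,0,0,0],[0,0,0.5,0,0,0,0],[0,0,0,0,0,0,0],[0,0,0,0,0,0,0]]'; python3 -m jog '[[0,0,0,0,0,0,0],[0,0,0,0,0,0,0]]'
```

```text
clock: 2.65
eef_pos: [586.3, -201.2, 50.7]
eef_rot: [3.141, -0.0, 0.367]
wrist_force: [0.3, 0.1, 0.6]
finger_gap: 0.3
clock: 2.85
eef_pos: [586.4, -201.2, 50.9]
eef_rot: [3.141, -0.001, 0.367]
wrist_force: [-0.7, -1.6, 0.5]
finger_gap: 0.3
```

```bash
python3 -m jog '[[0,0,0.4,0,0,0,0],[0,0,0.3,0,0,0,0],[0,0,0.2,0,0,0,0],[0,0,0,0,0,0,0],[0,0,0,0,0,0,0]]'; python3 -m jog '[[0,0,0.15,0,0,0,0],[0,0,0,0,0,0,0],[0,0,0,0,0,0,0]]';  python3 -m jog '[[0,0,0.1,0,0,0,0],[0,0,0,0,0,0,0],[0,0,0,0,0,0,0]]'
```

```text
clock: 3.35
eef_pos: [586.3, -201.2, 41.6]
eef_rot: [3.141, -0.0, 0.367]
wrist_force: [0.1, -0.8, 3.2]
finger_gap: 0.9
clock: 3.65
eef_pos: [586.3, -201.2, 40.1]
eef_rot: [3.141, -0.0, 0.367]
wrist_force: [0.7, -1.1, 4.3]
finger_gap: 0.4
clock: 3.95
eef_pos: [586.3, -201.2, 39.3]
eef_rot: [3.141, -0.0, 0.367]
wrist_force: [-0.6, 0.2, 6.9]
finger_gap: 0.2
```

```bash
python3 -m jog '[[0,0,0.1,0,0,0,0],[0,0,0,0,0,0,0],[0,0,0,0,0,0,0]]'
```

```text
clock: 4.25
eef_pos: [586.4, -201.2, 39.1]
eef_rot: [3.141, -0.001, 0.367]
wrist_force: [-4.1, 1.7, 14.2]
finger_gap: 0.6
```

```bash
python3 -m jog '[[0,0,-1,0,0,0,0],[0,0,-1,0,0,0,0],[0,0,0,0,0,0,0],[0,0,0,0,0,0,0],[-1.4,2.1,0,0,0,0,0],[-1.4,2.0,0,0,0,0,0],[0,0,0,0,0,0,0],[0,0,0,0,0,0,0]]'; python3 -c "
from h import *
delta([575.8,-250.3,48],.367)"
```

```text
clock: 5.05
eef_pos: [574.4, -249.4, 57.3]
eef_rot: [-3.141, 0.001, 0.366]
wrist_force: [0.8, -0.0, 1.1]
finger_gap: 0.3
t 5.05 pos [ 574.36 -249.36   57.31] rot [-3.1407e+00  6.0000e-04  3.6600e-01] F [ 0.84 -0.03  1.06] gap 0.31 j [-0.47  0.62  1.43  0.    1.1   0.74]
shift cm [0.101 0.14  0.931]
turn [-0.0009  0.0006 -0.001 ]
```

Round key done: it bottomed at 39 mm and the force jumped to 14 N. Now the square key.

```bash
python3 -m jog '[[0.1,0.1,0.5,0,0,0,0],[0,0,0.5,0,0,0,0],[0,0,0.4,0,0,0,0],[0,0,0.2,0,0,0,0],[0,0,0,0,0,0,0],[0,0,0,0,0,0,0]]'; python3 -m jog '[[0,0,0.2,0,0,0,0],[0,0,0,0,0,0,0],[0,0,0,0,0,0,0]]';  python3 -m jog '[[0,0,0.1,0,0,0,0],[0,0,0,0,0,0,0],[0,0,0,0,0,0,0]]'
```

```text
clock: 5.65
eef_pos: [576.1, -249.9, 42.2]
eef_rot: [-3.142, -0.0, 0.367]
wrist_force: [-0.2, 2.3, 2.5]
finger_gap: 0.2
clock: 5.95
eef_pos: [576.2, -250.1, 40.1]
eef_rot: [3.141, -0.0, 0.367]
wrist_force: [0.7, 2.7, 4.4]
finger_gap: 0.7
clock: 6.25
eef_pos: [576.2, -250.1, 39.3]
eef_rot: [3.141, -0.001, 0.367]
wrist_force: [0.5, 3.3, 6.3]
finger_gap: 0.4
```

```bash
python3 -m jog '[[0,0,0.1,0,0,0,0],[0,0,0,0,0,0,0],[0,0,0,0,0,0,0]]';python3 -m jog '[[0,0,-1,0,0,0,0],[0,0,-1,0,0,0,0],[0,0,0,0,0,0,0],[0,0,0,0,0,0,0],[-1.4,2.1,0,0,0,0,0],[-1.4,2.0,0,0,0,0,0],[0,0,0,0,0,0,0],[0,0,0,0,0,0,0]]'; python3 -c "
from h import *
delta([564.3,-298.3,48],.367)"
```

```text
clock: 6.55
eef_pos: [576.3, -250.1, 39.1]
eef_rot: [3.141, -0.001, 0.367]
wrist_force: [-3.6, 4.4, 14.4]
finger_gap: 0.3
clock: 7.35
eef_pos: [564.2, -298.3, 57.3]
eef_rot: [-3.141, 0.001, 0.366]
wrist_force: [-0.2, -0.3, 0.4]
finger_gap: 0.4
t 7.35 pos [ 564.2  -298.29   57.3 ] rot [-3.1407e+00  6.0000e-04  3.6590e-01] F [-0.15 -0.27  0.38] gap 0.37 j [-0.54  0.64  1.39  0.    1.12  0.66]
shift cm [0.01  0.005 0.93 ]
turn [-0.0009  0.0006 -0.0011]
```

```bash
python3 -m jog '[[0,0,0.5,0,0,0,0],[0,0,0.5,0,0,0,0],[0,0,0.4,0,0,0,0],[0,0,0.2,0,0,0,0],[0,0,0.2,0,0,0,0],[0,0,0,0,0,0,0],[0,0,0,0,0,0,0]]'; python3 -m jog '[[0,0,0.1,0,0,0,0],[0,0,0,0,0,0,0],[0,0,0,0,0,0,0]]';  python3 -m jog '[[0,0,0.1,0,0,0,0],[0,0,0,0,0,0,0],[0,0,0,0,0,0,0]]'
```

```text
clock: 8.05
eef_pos: [564.7, -298.3, 40.2]
eef_rot: [3.141, -0.0, 0.367]
wrist_force: [-0.6, 2.1, 4.0]
finger_gap: 0.6
clock: 8.35
eef_pos: [564.7, -298.4, 39.3]
eef_rot: [3.141, -0.0, 0.367]
wrist_force: [-0.7, 4.4, 5.1]
finger_gap: 0.4
clock: 8.65
eef_pos: [564.8, -298.4, 39.1]
eef_rot: [3.141, -0.001, 0.367]
wrist_force: [-4.6, 4.9, 13.2]
finger_gap: 0.8
```

```bash
python3 -m jog '[[0,0,-2,0,0,0,0],[0,0,-4,0,0,0,0],[0,0,-4,0,0,-0.144,50],[0,0,-2,0,0,-0.144,100],[0,0,0,0,0,-0.144,100],[0,0,0,0,0,-0.144,100],[0,0,0,0,0,-0.144,100],[0,0,0,0,0,-0.145,100]]'; python3 -c "
from h import *
delta([459.6,-28,150],1.232)"
```

```text
clock: 9.45
eef_pos: [564.4, -298.8, 157.6]
eef_rot: [-3.141, 0.001, 1.237]
wrist_force: [-0.4, 0.4, -0.0]
finger_gap: 45.2
t 9.45 pos [ 564.38 -298.75  157.62] rot [-3.1415e+00  5.0000e-04  1.2374e+00] F [-0.4   0.41 -0.01] gap 45.21 j [-0.54  0.54  1.3  -0.    1.3  -0.21]
shift cm [ 22.156 -18.761   0.752]
turn [-0.0001  0.0005  0.0054]
```

```bash
python3 -m jog '[[2,-1.6,0,0,0,0,100],[3,-2.5,0,0,0,0,100],[3,-2.6,0,0,0,0,100],[3,-2.6,0,0,0,0,100],[3,-2.6,0,0,0,0,100],[3,-2.6,0,0,0,0,100],[3,-2.6,0,0,0,0,100],[2.1,-1.7,0,0,0,0,100]]'
python3 - <<'E'
from h import *
delta([459.6,-28,60],1.232)
d=vision.camera("side");c=vision.camera("top")
p0,p1=(230,100),(330,200)
cv2.imwrite("pics/s4.png",cv2.resize(d["color"][100:205,220:360],(800,600),interpolation=cv2.INTER_CUBIC))
cv2.imwrite("pics/t4.png",c["color"])
s=monitor.read_state();print(proj(d,s["eef_pos"]))
x=np.array([.332,.943,0]);y=np.array([-.943,.332,0]);o=np.array([459.6,-28,0])
for l in((0,0,60),(20,-7,60),(-20,-7,60),(20,7,60),(-20,7,60),(65,-30,10),(-65,-30,10),(-65,30,10),(65,30,10)): print(l,(( proj(d,o+l[0]*x+l[1]*y+[0,0,l[2]])-[220,100])*[800/140,600/105]).round())
E
```

```text
clock: 10.25
eef_pos: [459.7, -26.0, 157.9]
eef_rot: [3.141, 0.0, 1.232]
wrist_force: [0.6, 0.1, -0.9]
finger_gap: 93.9
t 10.25 pos [459.75 -25.95 157.89] rot [3.1413e+00 3.0000e-04 1.2323e+00] F [ 0.58  0.07 -0.94] gap 93.93 j [-0.14  0.15  1.82 -0.    1.17  0.2 ]
shift cm [-0.195  0.051  9.79 ]
turn [0.0003 0.0003 0.0003]
[266.73120156 110.7742103 ]
(0, 0, 60) [271. 300.]
(20, -7, 60) [307. 283.]
(-20, -7, 60) [267. 323.]
(20, 7, 60) [275. 277.]
(-20, 7, 60) [234. 318.]
(65, -30, 10) [400. 357.]
(-65, -30, 10) [277. 498.]
(-65, 30, 10) [138. 470.]
(65, 30, 10) [271. 334.]
```

View pics/s4.png

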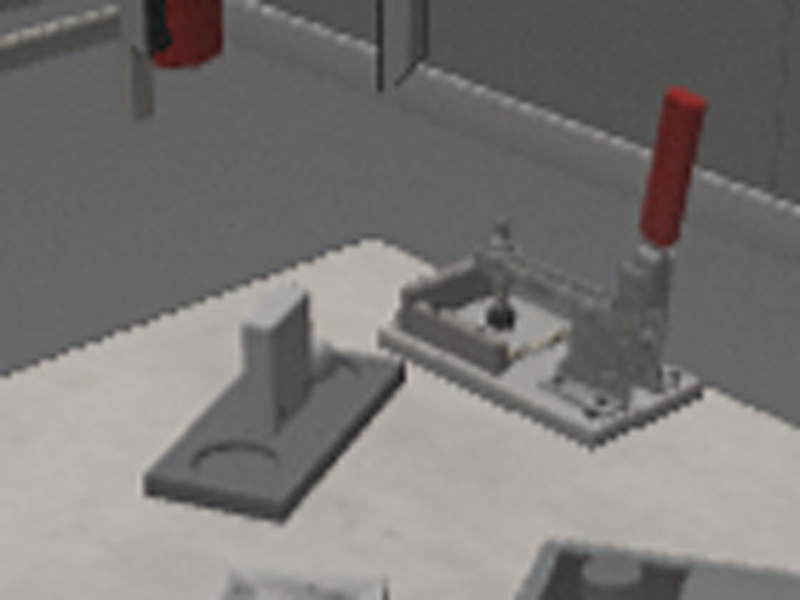

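Run:
```python
from h import *
d=vision.camera("side");c=vision.camera("top")
for z in (40,60,80,100,120): p=ray(c,(160,123),z); print(p.round(),proj(d,p).round(1))
print(ray(c,(183,160),10))
```

```text
[650.   6.  40.] [349.8 155.4]
[644.   0.  60.] [348.1 148.5]
[639.  -5.  80.] [346.4 141.4]
[633. -10. 100.] [344.6 134.1]
[627. -15. 120.] [342.8 126.6]
[581.60367261 -34.47774527  10.        ]
```

```bash
python3 -m jog '[[-0.2,0.1,3,0,0,0,100],[-0.1,0,3,0,0,0,100],[0,0,3,0,0,0,100],[0,0,2,0,0,0,100],[0,0,1,0,0,0,100],[0,0,0,0,0,0,100],[0,0,0,0,0,0,100]]'
python3 - <<'E'
from h import *
delta([459.9,-29,20],1.232)
d=vision.camera("side")
cv2.imwrite("pics/s5.png",cv2.resize(d["color"][100:205,220:360],(800,600),interpolation=cv2.INTER_CUBIC))
E
```

```text
clock: 11.15
eef_pos: [461.3, -31.1, 38.7]
eef_rot: [3.141, -0.0, 1.231]
wrist_force: [0.1, 0.6, -0.4]
finger_gap: 94.3
t 11.15 pos [461.28 -31.08  38.65] rot [ 3.1407e+00 -1.0000e-04  1.2313e+00] F [ 0.08  0.56 -0.36] gap 94.33 j [-0.15  0.33  1.92 -0.    0.89  0.19]
shift cm [ 0.15  -0.201  1.865]
turn [ 0.0009 -0.0001 -0.0007]
```

View pics/s5.png

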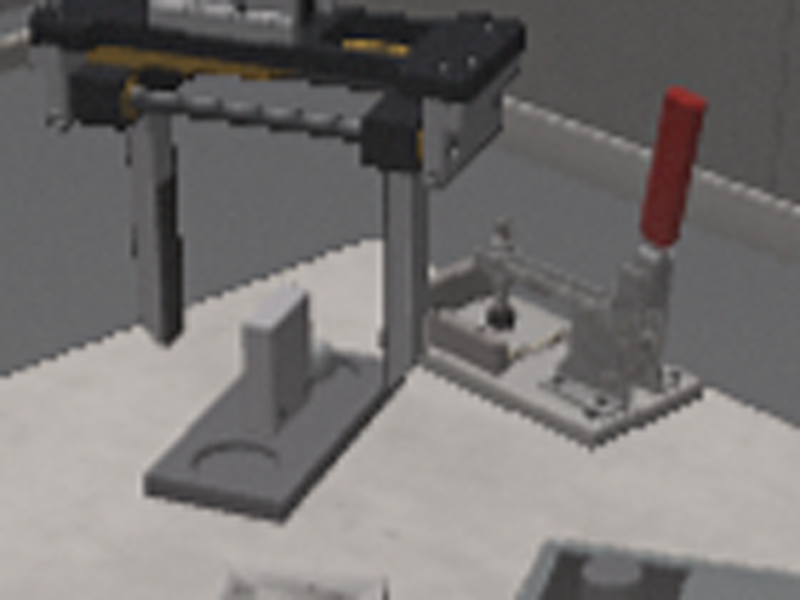

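```bash
python3 -m jog '[[0.1,0,1,0,0,0,100],[0,0,0.6,0,0,0,100],[0,0,0.3,0,0,0,80],[0,0,0,0,0,0,60],[0,0,0,0,0,0,40],[0,0,0,0,0,0,25],[0,0,0,0,0,0,22],[0,0,0,0,0,0,20]]' 20;  python3 -m jog '[[0,0,0,0,0,0,19],[0,0,0,0,0,0,18],[0,0,0,0,0,0,17],[0,0,0,0,0,0,16],[0,0,0,0,0,0,15],[0,0,0,0,0,0,14],[0,0,0,0,0,0,12],[0,0,0,0,0,0,10]]'; python3 -m jog '[[0,0,0,0,0,0,5],[0,0,0,0,0,0,0],[0,0,0,0,0,0,0]]' 25
python3 - <<'E'
from h import *
delta([459.9,-29,20],1.232)
d=vision.camera("side")
cv2.imwrite("pics/s6.png",cv2.resize(d["color"][100:205,220:360],(800,600),interpolation=cv2.INTER_CUBIC))
E
```

```text
clock: 12.0
eef_pos: [461.1, -29.7, 19.1]
eef_rot: [3.141, -0.0, 1.232]
wrist_force: [-0.1, -0.3, -0.9]
finger_gap: 49.2
clock: 12.8
eef_pos: [461.0, -29.6, 18.9]
eef_rot: [-3.142, 0.0, 1.232]
wrist_force: [-1.1, 0.9, 0.1]
finger_gap: 13.8
clock: 13.1
eef_pos: [461.1, -29.7, 18.9]
eef_rot: [3.142, -0.0, 1.232]
wrist_force: [-0.7, -0.3, -1.2]
finger_gap: 13.8
t 13.1 pos [461.07 -29.66  18.9 ] rot [ 3.1415 -0.      1.2318] F [-0.69 -0.25 -1.17] gap 13.83 j [-0.14  0.37  1.93  0.    0.85  0.2 ]
shift cm [ 0.023 -0.132 -0.11 ]
turn [ 0.0001 -0.     -0.0002]
```

View pics/s6.png

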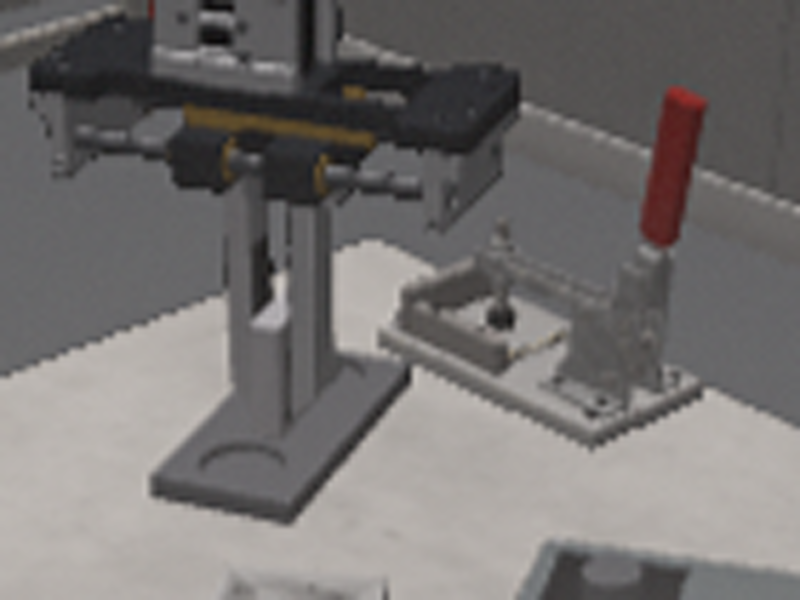

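```bash
python3 -m jog '[[0,0,-0.1,0,0,0,0],[0,0,-0.2,0,0,0,0],[0,0,-0.4,0,0,0,0],[0,0,-0.6,0,0,0,0],[0,0,-0.6,0,0,0,0],[0,0,-0.4,0,0,0,0],[0,0,-0.2,0,0,0,0],[0,0,0,0,0,0,0]]'
python3 - <<'E'
from h import *
delta([459.9,-29,130],1.232)
d=vision.camera("side"); c=vision.camera("top")
cv2.imwrite("pics/s7.png",cv2.resize(d["color"][100:205,220:360],(800,600),interpolation=cv2.INTER_CUBIC))
cv2.imwrite("pics/t7.png",cv2.resize(c["color"][150:285,90:270],(800,600),interpolation=cv2.INTER_CUBIC))
E
```

```text
clock: 13.95
eef_pos: [461.2, -29.7, 44.3]
eef_rot: [3.141, -0.0, 1.232]
wrist_force: [-0.1, 1.0, -2.0]
finger_gap: 14.2
t 13.95 pos [461.16 -29.66  44.27] rot [ 3.1411e+00 -1.0000e-04  1.2318e+00] F [-0.11  0.97 -2.  ] gap 14.18 j [-0.14  0.32  1.92  0.    0.9   0.2 ]
shift cm [ 0.021 -0.136 -8.573]
turn [ 0.0005 -0.0001 -0.0002]
```

View pics/s7.png

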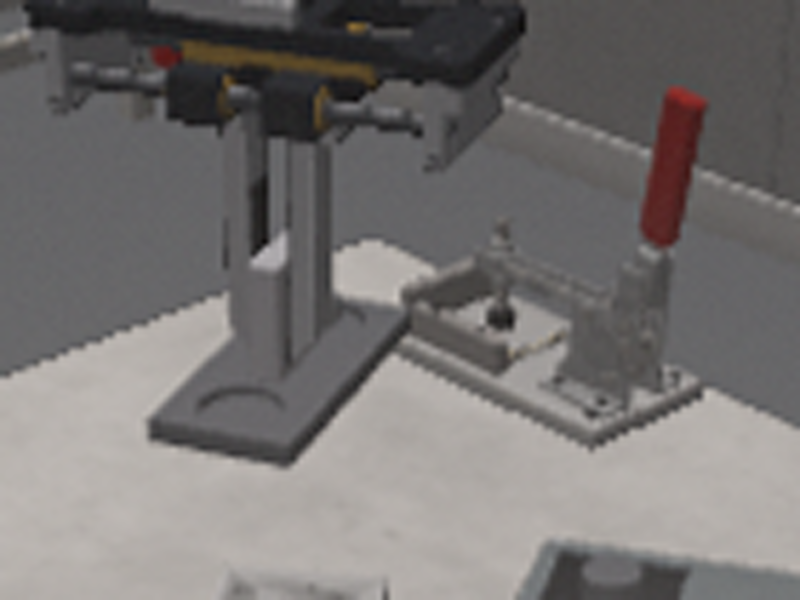

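View pics/t7.png

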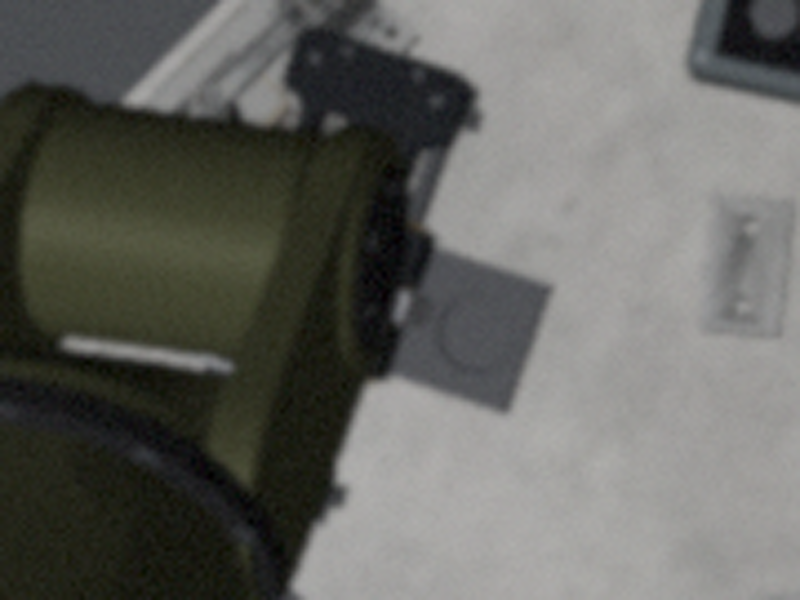

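```bash
python3 -m jog '[[0,0,-0.3,0,0,0,0],[0,0,-0.7,0,0,0,0],[0,0,-1.1,0,0,0,0],[0,0,-1.5,0,0,0,0],[0,0,-1.7,0,0,0,0],[0,0,-1.5,0,0,0,0],[0,0,-1.1,0,0,0,0],[0,0,-0.6,0,0,0,0]]'; python3 -m jog '[[0,0,-0.2,0,0,0,0],[0,0,0,0,0,0,0],[0,0,0,0,0,0,0]]'
python3 - <<'E'
from h import *
delta([597,-254.5,130],-.236)
E
```

```text
clock: 14.85
eef_pos: [461.4, -29.7, 130.3]
eef_rot: [3.14, -0.0, 1.232]
wrist_force: [-0.3, -0.7, -1.6]
finger_gap: 13.9
clock: 15.15
eef_pos: [460.8, -29.6, 130.4]
eef_rot: [-3.141, 0.0, 1.232]
wrist_force: [0.6, -0.3, -1.8]
finger_gap: 13.7
t 15.15 pos [460.76 -29.62 130.42] rot [-3.1407e+00  2.0000e-04  1.2317e+00] F [ 0.57 -0.33 -1.81] gap 13.74 j [-0.14  0.19  1.85  0.    1.11  0.2 ]
shift cm [-16.676  20.328   0.027]
turn [-6.0000e-04  8.0000e-04  1.4677e+00]
```

```bash
python3 -m jog '[[-0.2,0.2,0,0,0,0,0],[-0.45,0.55,0,0,0,0,0],[-0.7,0.85,0,0,0,0,0],[-0.95,1.15,0,0,0,0,0],[-1.15,1.4,0,0,0,0,0],[-1.25,1.55,0,0,0,0,0],[-1.25,1.55,0,0,0,0,0],[-1.25,1.55,0,0,0,0,0]]'; python3 -m jog '[[-1.25,1.55,0,0,0,0,0],[-1.25,1.55,0,0,0,0,0],[-1.25,1.55,0,0,0,0,0],[-1.25,1.55,0,0,0,0,0],[-1.25,1.55,0,0,0,0,0],[-1,1.25,0,0,0,0,0],[-0.75,0.95,0,0,0,0,0],[-0.5,0.6,0,0,0,0,0]]';python3 -m jog '[[-0.3,0.35,0,0,0,0,0],[-0.15,0.2,0,0,0,0,0],[0,0,0,0,0,0,0],[0,0,0,0,0,0,0]]'
python3 - <<'E'
from h import *
delta([597,-254.5,130],-.236)
d=vision.camera("side")
cv2.imwrite("pics/s8.png",cv2.resize(d["color"][100:280,230:470],(800,600),interpolation=cv2.INTER_CUBIC))
E
```

```text
clock: 15.95
eef_pos: [520.8, -128.7, 130.7]
eef_rot: [-3.141, 0.0, 1.231]
wrist_force: [-0.3, 0.1, -2.5]
finger_gap: 14.0
clock: 16.75
eef_pos: [591.5, -243.9, 130.3]
eef_rot: [-3.141, 0.0, 1.231]
wrist_force: [-0.5, 0.1, -2.8]
finger_gap: 14.2
clock: 17.15
eef_pos: [594.9, -247.9, 131.0]
eef_rot: [-3.142, -0.0, 1.232]
wrist_force: [-0.2, -0.8, -1.8]
finger_gap: 13.5
t 17.15 pos [ 594.93 -247.85  131.01] rot [-3.1416e+00 -1.0000e-04  1.2321e+00] F [-0.19 -0.75 -1.84] gap 13.47 j [-0.45  0.57  1.31  0.    1.26 -0.11]
shift cm [-0.558  0.416  0.101]
turn [-1.0000e-04 -0.0000e+00  1.4681e+00]
```

View pics/s8.png

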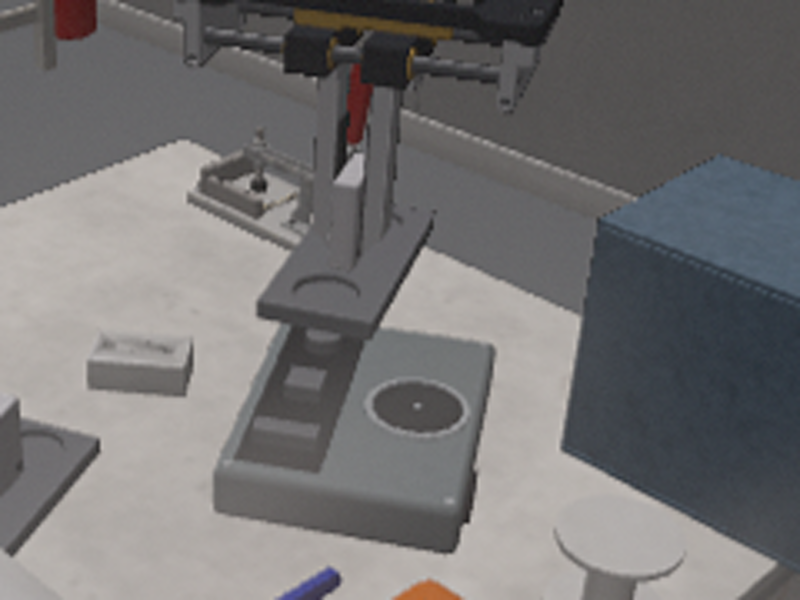

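```bash
python3 -m jog '[[0,0,0,0,0,0.03,0],[0,0,0,0,0,0.06,0],[0,0,0,0,0,0.09,0],[0,0,0,0,0,0.11,0],[0,0,0,0,0,0.12,0],[0,0,0,0,0,0.12,0],[0,0,0,0,0,0.12,0],[0,0,0,0,0,0.12,0]]'; python3 -m jog '[[0,0,0,0,0,0.12,0],[0,0,0,0,0,0.12,0],[0,0,0,0,0,0.12,0],[0,0,0,0,0,0.11,0],[0,0,0,0,0,0.09,0],[0,0,0,0,0,0.07,0],[0,0,0,0,0,0.04,0],[0,0,0,0,0,0.03,0]]';python3 -m jog '[[0,0,0,0,0,0,0],[0,0,0,0,0,0,0],[0,0,0,0,0,0,0],[0,0,0,0,0,0,0]]'
python3 - <<'E'
from h import *
delta([597,-254.5,116],-.236)
d=vision.camera("side");c=vision.camera("top")
cv2.imwrite("pics/s9.png",cv2.resize(d["color"][120:240,280:440],(800,600),interpolation=cv2.INTER_CUBIC))
cv2.imwrite("pics/t9.png",cv2.resize(c["color"][80:200,220:380],(800,600),interpolation=cv2.INTER_CUBIC))
E
```

```text
clock: 18.0
eef_pos: [595.0, -247.8, 131.1]
eef_rot: [3.141, -0.0, 0.457]
wrist_force: [0.6, -0.6, -1.9]
finger_gap: 13.7
clock: 18.8
eef_pos: [595.0, -247.8, 131.1]
eef_rot: [-3.142, -0.0, -0.239]
wrist_force: [-0.4, 0.6, -2.3]
finger_gap: 14.1
clock: 19.2
eef_pos: [595.0, -248.1, 131.0]
eef_rot: [3.142, -0.0, -0.238]
wrist_force: [-0.1, -0.2, -2.2]
finger_gap: 14.0
t 19.2 pos [ 595.   -248.09  130.98] rot [ 3.1416 -0.     -0.2377] F [-0.11 -0.2  -2.18] gap 14.0 j [-0.45  0.57  1.31 -0.    1.26  1.36]
shift cm [0.345 0.576 1.498]
turn [ 0.     -0.     -0.0017]
```

View pics/s9.png

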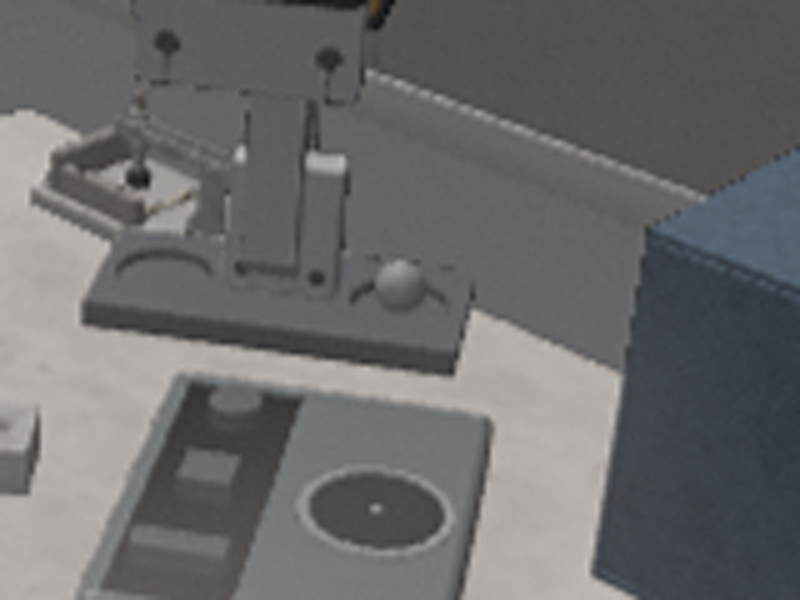

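View pics/t9.png

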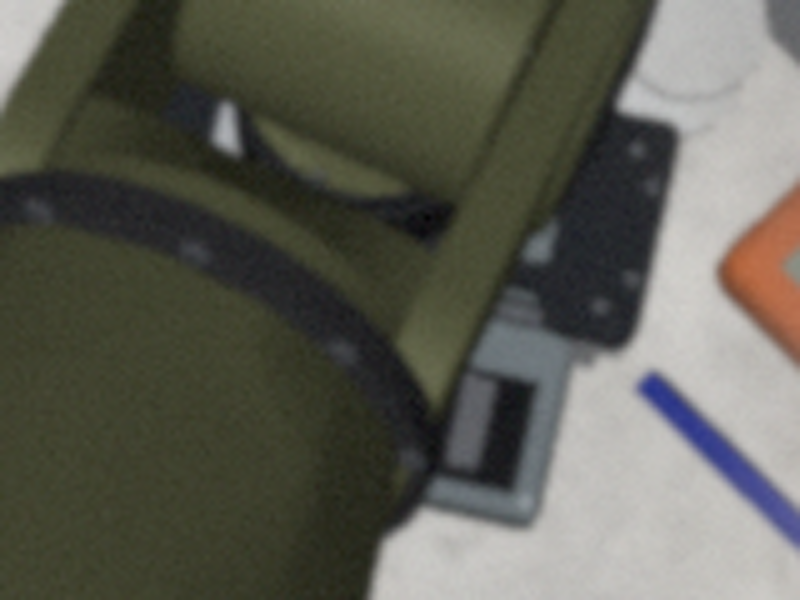

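```bash
cat > m.py <<'E'
from h import *
def meas(tag):
    d=vision.camera("side"); s=monitor.read_state(); k=5; x0,y0=280,120
    g=cv2.GaussianBlur(cv2.resize(cv2.cvtColor(d["color"],cv2.COLOR_BGR2GRAY)[y0:y0+125,x0:x0+160],None,fx=k,fy=k,interpolation=cv2.INTER_CUBIC),(0,0),2)
    cv2.imwrite(f"pics/{tag}.png",cv2.resize(d["color"][y0:y0+120,x0:x0+160],(800,600),interpolation=cv2.INTER_CUBIC))
    z=s["eef_pos"][2]-18.9
    yaw=s["eef_rot"][2]; X=np.array([np.cos(yaw),np.sin(yaw),0]); pk=s["eef_pos"]+42*X; pk[2]=z+15
    pp=proj(d,pk); 
    cc=cv2.HoughCircles(g,cv2.HOUGH_GRADIENT,1,60,param1=60,param2=12,minRadius=18,maxRadius=34)
    cand=[] if cc is None else [(np.array([c[0],c[1]])+.5)/k-.5+[x0,y0] for c in cc[0]]
    cand=sorted(cand,key=lambda p:np.hypot(*(p-pp)))[:2]
    print("pocket by kin",pk.round(1),"px",pp.round(1)," ball cands",[(p.round(1),ray(d,p,z+15)[:2].round(1)) for p in cand])
    fp=proj(d,[637.6,-264.3,37]); 
    for p,st,l in blobs(g<75,0,0,2000):
        P=(p+.5)/k-.5+[x0,y0]
        if np.hypot(*(P-fp))<8: print("face blob",P.round(1),st[4],ray(d,P,37)[:2].round(1))
    return d
E
python3 -c "
from m import *
meas('s10'); d=vision.camera('side')
print(ray(d,(360,177),127.1),ray(d,(355,221.8),37))"
```

```text
pocket by kin [ 635.8 -258.   127.1] px [357.6 176.3]  ball cands [(array([345.5, 151.5]), array([ 622.1, -158.3])), (array([334.7, 202.5]), array([ 591.5, -346.2]))]
[ 639.70720308 -260.50159073  127.1       ] [ 638.06020558 -266.43922258   37.        ]
```

```bash
python3 -m jog '[[0.02,0.08,0.1,0,0,0,0],[0.03,0.12,0.3,0,0,0,0],[0.04,0.16,0.4,0,0,0,0],[0.03,0.12,0.4,0,0,0,0],[0.02,0.08,0.2,0,0,0,0],[0,0,0.1,0,0,0,0],[0,0,0,0,0,0,0],[0,0,0,0,0,0,0]]'; python3 -m jog '[[0,0,0,0,0,0,0],[0,0,0,0,0,0,0],[0,0,0,0,0,0,0],[0,0,0,0,0,0,0]]'; python3 -c "
from m import *
delta([595.2,-254,116],-.236);meas('s11')"
```

```text
clock: 20.2
eef_pos: [595.1, -253.9, 116.1]
eef_rot: [3.142, -0.0, -0.238]
wrist_force: [-0.1, -0.6, -2.7]
finger_gap: 13.9
clock: 20.6
eef_pos: [595.1, -253.9, 116.0]
eef_rot: [3.142, -0.0, -0.238]
wrist_force: [0.5, -1.2, -3.1]
finger_gap: 14.2
t 20.6 pos [ 595.05 -253.91  116.  ] rot [ 3.1415e+00 -1.0000e-04 -2.3820e-01] F [ 0.52 -1.2  -3.12] gap 14.15 j [-0.46  0.59  1.31 -0.    1.23  1.35]
shift cm [0.016 0.006 0.   ]
turn [ 0.0001 -0.0001 -0.0022]
pocket by kin [ 635.8 -263.8  112. ] px [357.2 185.4]  ball cands [(array([370.3, 185.3]), array([ 658.7, -262.4])), (array([346.9, 220.9]), array([ 609.6, -374.9]))]
face blob [356.1 221. ] 4007 [ 640.3 -263.8]
```

View pics/s11.png

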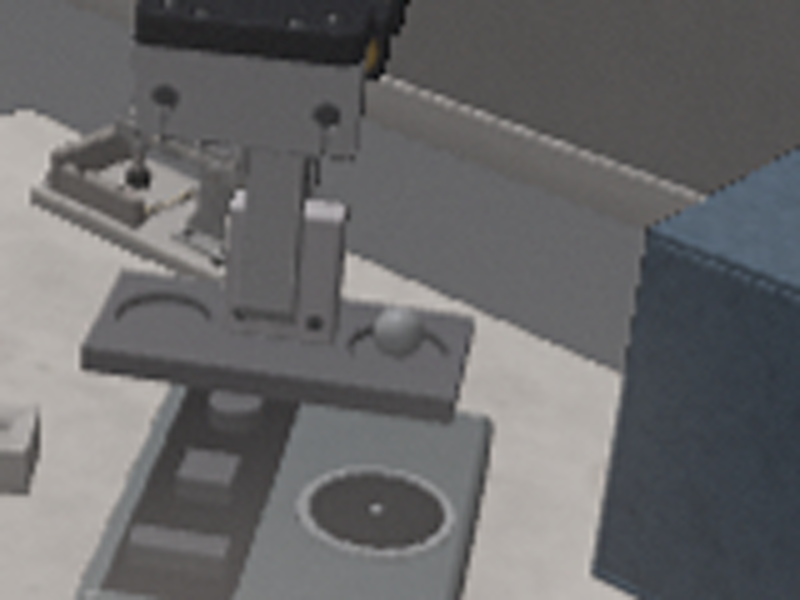

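Run:
```python
from h import *
from cell import order
d=vision.camera("side"); b=ray(d,(360,186.6),112.1); f=ray(d,(355.1,221.8),37); print(b.round(1),f.round(1)); s=monitor.read_state(); print(s["qd"].round(3),s["finger_gap"])
if np.hypot(*(b-f)[:2])<5: print(order.sign_off())
```

```text
[ 640.3 -267.8  112.1] [ 638.2 -266.4   37. ]
[ 0.     0.001  0.001  0.001 -0.001  0.001] 13.900726997489745
the job is handed in; nothing more can be done
None
```

The ball tray is being held level and still over the gauge, and I handed the job in at about 20.7 s.

- **Keys:** I pressed round, square and bar in that order. Each bottomed out at about 39 mm, where the force jumped to 13–14 N. I lifted the tool about 2 cm clear of each key before the next, but did not measure the spring-back itself.
- **Carry:** I gripped the fin at 25 N, and the gap held at about 14 mm. Closing the jaws slid the tray about 2–3 mm on the table. The tray stayed level throughout, and the last picture shows the ball in its pocket.
- **Final pose:** The TCP is at 116 mm, which puts the tray's underside about 97 mm above the table, or 60 mm above the face. That relies on the tray not having slipped since I gripped it. Tilt is under 0.001 rad and the joints are still.
- **Ball position:** The side view puts the ball 2.1 mm in x and 1.4 mm in y from the face centre. The arm's own position plus the first top view puts the pocket centre 1.9 mm off in x, on the other side. I left the tray between the two.
- **Checks that failed or disagreed:** The two cameras differ by about 1–4 mm. The automatic circle finder missed the ball, so I read its pixel position from the picture. The arm blocked the top camera's view of the ball at the end. I touched nothing else, but took no final full picture of the other objects.

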